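# Weigh out a jar on the shop's counter balance

### The arm

A 6-joint arm with a two-finger parallel gripper is mounted at the origin on the work surface. World frame = base frame: x ahead of the robot, y to its left, z up, the work surface at z = 0. Lengths are in m, angles in rad, forces in N, time in s.
With the tool pointing down it reaches from about 0.425 to 0.95 m from the base axis. Payload 3.5 kg.
Tool frame: the origin (TCP) lies on the centre line of the jaws, within the pads' length; the fingertips stand 25 mm ahead of it and the grasp point (between the pads) lies 6 mm ahead of it; y points along the fingers, z is the direction in which the jaws open and shut, and the axes are right-handed (so a half turn about y gives the same grasp; the last joint's range is limited). The gripper opens to 85 mm and grips with 20 to 120 N. Pads are 22 mm wide; open, the fingers measure 114 mm over their backs; the gripper's body (76 mm by 85 mm) begins 54 mm behind the grasp point. The pads swing forward as they close: fully open they stand 13 mm farther back than shut.
Start: joints at [-1.422, 0.286, 1.577, -0, 1.279, -0.15], TCP at [0.199, -0.645, 0.256] pointing down, gripper open.
Joint ranges: [-2.77, 2.77], [-0.9, 2.22], [0.21, 2.48], [-1.53, 4.67], [0.24, 2.81], [-2.84, 2.84]. Speed limits (rad/s): [2.79, 2.79, 3.14, 3.14, 3.14, 3.14].

### API

Orientations are given as a unit quaternion [x, y, z, w].
In Python, from plant import ctrl gives the robot as it stands.
- The arm moves only by the tool arm_command, never from a script. Its argument "steps" is a list of rows, each an object with "hand": the opening, from 0 (shut) to 1 (fully open); "travel": the shift along the tool's x, y, z in units of 0.3 m (1.0 is 0.3 m), a list of three; "rotation": the turn, a rotation vector about the tool's x, y, z in units of 30 degrees (1.0 is 30 degrees), a list of three. A call has 1 to 20 rows; each row shifts and turns the pose as measured when the row begins, along the tool's axes as they then stand; what a row does not reach is not made up. A row lasts 1/8 s, in which the tool goes at most 62.5 mm and 10.7 degrees, less where a joint would pass 70% of its speed; a pose out of reach is approached as far as the arm can. A call with a number of a shift or a turn outside -1 to 1 is refused whole. A call with a gripper value outside its range is refused whole. The fingers move at their own pace and stop on an object; "grip_force" is the grip in N (left out, the last holds). Time passes only in rows, so rows that do not move let the fingers close. It gives the time, the measured TCP pose, the force and the opening at its end, in the units of the state.
- ctrl.get_state(): the state, without advancing time (a new reading comes with each control period).
- ctrl.read_camera(name): name is "side" or "top" or "wrist"; returns (picture, depth): 480x640x3 uint8, blue, green, red; 480x640 float32, m along the optical axis (not along the pixel's ray), 0 where there is no reading.
- ctrl.camera_params(name): a dict with "fx", "fy", "cx", "cy" (pixels), "extrinsics" (4x4, takes a point from camera to world coordinates); the wrist camera has in their place "tool_from_camera" (4x4, takes a point from camera to tool coordinates, whose origin is the TCP and whose axes are the tool frame's). Camera axes: x right, y down, z forward; pixel columns grow to the right and rows downward; lengths in m; the calibration is good to about 2 mm. A picture is of the moment at which its call begins: read the wrist's pose just before it. camera_params takes no time and is no camera call.
- ctrl.sign_off(): hands the job in, once; it reports no verdict.
Trained networks look in the newest picture that a camera, given by its name, has taken for a name from the list of things; names that differ only in an ending like _2 or _b are one class to them, and where a whole thing is asked for, a point or a joint stands for the part that bears it (a point fixed in the world has none). Each returns a list of dicts, best first, with "score" (0 to 1); they miss things now and then, are a little off and sometimes report something else, mostly with a low value. They report only what shows in the picture. A call takes as long as a camera call. They do not tell look-alikes from the thing itself.
- ctrl.masks_of(camera, thing): "region" (480x640 bool, what is visible of it) and "at" ([column, row] in pixels, amid what is visible of it).
The state is a dict: "time": time; "qpos": joint angles; "dq": joint speeds; "joint_efforts": joint torques, N m; "eef_pos": TCP position; "tcp_rot": TCP orientation; "contact_force": force on the tool from outside, world axes, zero at the start; "wrist_torque": the same for the moment, N m; "opening": opening from 0.0 (shut) to 1.0 (fully open).
Only numpy, scipy, OpenCV 4.12 (cv2) and the standard library are available. Lean on these libraries where they do the work, as an engineer would, in place of code of your own. Each camera call takes 0.05 s, during which the arm holds its last target.

### The job

The white jar in one pan of the counter balance weighs 700 g. Choose from the three iron weights (500 g, 200 g and 100 g, told apart by size) the ones that balance it and set them down upright in the empty pan, not dropped, so that the beam comes to rest level.

Things in the scene. Friction and masses are not known exactly. Their poses are not given: they have to be found in the camera images.
- weight_500: The largest of three plain dark iron weights, 500 g: an upright cylinder 42 mm in diameter and 42 mm high, a knob of 22 mm diameter on top, 60 mm high overall. Stands on the counter to the right of the balance; the three may stand in any order. Origin: centre of its underside; z up.
- weight_200: The middle-sized of three plain dark iron weights, 200 g: an upright cylinder 34 mm in diameter and 32 mm high, a knob of 18 mm diameter on top, 46 mm high overall. Stands on the counter to the right of the balance; the three may stand in any order. Origin: centre of its underside; z up.
- weight_100: The smallest of three plain dark iron weights, 100 g: an upright cylinder 27 mm in diameter and 24 mm high, a knob of 15 mm diameter on top, 36 mm high overall. Stands on the counter to the right of the balance; the three may stand in any order. Origin: centre of its underside; z up.
- weight_pan (a point): Centre of the floor of the balance's empty right (-y) pan: flat floor 150 mm across; rim 172 mm across, 6 mm high. z up; y along the beam to the jar's pan centre, 260 mm off; jar 96 mm wide, 100 high; post between, top 147 above the counter. Pans stay flat; one sinks as the other rises: this floor is 110 mm above the counter when level, 125 at the start, 94 lowest. Any spot on it counts alike.
Not all that is in view belongs to the job. Leave any green look-alike of the weight_200 alone.

How it is judged:
At the end, for the whole second after the job is handed in: The 500 g and the 200 g weight both stand on the floor of the pan that was empty (each within 70 mm of its centre, upright within 10 degrees, at rest), and the beam is level: that pan's floor is within 5 mm of 110 mm above the counter (horizontal distance between each of weight_500, weight_200 and weight_pan below 0.07 m and z of weight_500 in the frame of weight_pan between -0.008 and 0.008 m and angle between each of weight_500, weight_200's own z axis and vertical below 0.17 rad and linear speed of each of weight_500, weight_200 below 0.02 m/s and z of weight_200 in the frame of weight_pan between -0.008 and 0.008 m and height (world z) of weight_pan between 0.105 and 0.115 m); the robot touches nothing.
It fails at once if the 500 g weight is let go over the pan with its underside more than 25 mm above the pan's floor (horizontal distance between weight_500 and weight_pan below 0.08 m and z of weight_500 in the frame of weight_pan above 0.025 m and contact force between weight_500 and the fingers below 0.05 N).
It fails at once if the 200 g weight is let go over the pan with its underside more than 25 mm above the pan's floor (horizontal distance between weight_200 and weight_pan below 0.08 m and z of weight_200 in the frame of weight_pan above 0.025 m and contact force between weight_200 and the fingers below 0.05 N).
It fails at once if the 100 g weight is let go over the pan with its underside more than 25 mm above the pan's floor (horizontal distance between weight_100 and weight_pan below 0.08 m and z of weight_100 in the frame of weight_pan above 0.025 m and contact force between weight_100 and the fingers below 0.05 N).
It also fails if it takes over 72 s, if anything falls off the work surface, if the arm or the gripper's body presses on something with over 40 N, if the wrist force passes 120 N, or if a joint passes its speed limit or range.

## Working session

There is one attempt and no reset: what is moved stays moved. The work goes in short steps, Python scripts to look and compute and a tool call to move; the robot and the scene stay as the last step left them, time stands still between calls to the robot, and variables do not carry over. Pictures are saved under pics/ and viewed, and the job is handed in when it is done.

Besides the shell and the picture viewer there is one more tool, called after "Emit:" in YAML: its name, and indented under it one key for each argument. arm_command: Moves the arm, as the interface text tells. Shifts and turns lie within -1 to 1; 1 stands for 0.3 m of shift or 30 degrees of turn. Its arguments: {"type":"object","properties":{"steps":{"type":"array","items":{"type":"object","properties":{"hand":{"type":"number"},"travel":{"type":"array","items":{"type":"number","minimum":-1,"maximum":1}},"rotation":{"type":"array","items":{"type":"number","minimum":-1,"maximum":1}}}}},"grip_force":{"type":"number"}},"required":["steps"]}

```bash
ls; mkdir -p pics; python3 - <<'E'
from plant import ctrl
import cv2,numpy as np
s=ctrl.get_state();print(s)
for n in ("side","top"):
    im,d=ctrl.read_camera(n);cv2.imwrite(f"pics/{n}0.png",im);np.save(f"pics/{n}0.npy",d)
    p=ctrl.camera_params(n);print(n,p)
print(ctrl.camera_params("wrist"))
E
```

```text
pics
{'time': 0.0, 'qpos': array([-1.42202053e+00,  2.87179486e-01,  1.57818973e+00,  4.22495780e-05,
        1.27861670e+00, -1.50020064e-01]), 'dq': array([ 0.00059935, -0.00032083,  0.00191266, -0.00044375,  0.00090482,
       -0.00010964]), 'joint_efforts': array([ 8.42873214e-04, -4.05981946e+01, -2.92624158e+01, -1.05967965e-04,
        5.72849429e-03, -1.33221383e-05]), 'eef_pos': array([ 0.19863275, -0.64447818,  0.25493101]), 'tcp_rot': array([-0.10522858,  0.7000765 , -0.69838423,  0.10525823]), 'contact_force': array([-0.2550485 , -0.7018302 , -0.72748439]), 'wrist_torque': array([-0.04101104, -0.04007857, -0.00698904]), 'opening': 0.997142639319037}
side {'fx': 524.6373412151229, 'fy': 524.6373412151229, 'cx': 318.2085595503827, 'cy': 235.65140378602845, 'extrinsics': array([[ 0.9977156 , -0.04598352,  0.04948842,  0.50512898],
       [-0.06738467, -0.72931553,  0.68085106, -0.69676951],
       [ 0.00478475, -0.68263048, -0.73074806,  0.70018846],
       [ 0.        ,  0.        ,  0.        ,  1.        ]])}
top {'fx': 464.1566555145619, 'fy': 464.1566555145619, 'cx': 324.0264720811142, 'cy': 243.5831606524652, 'extrinsics': array([[ 0.00870023, -0.99680065,  0.07945298,  0.50061344],
       [-0.99988068, -0.00968626, -0.01203322, -0.11565531],
       [ 0.01276433, -0.07933881, -0.99676598,  0.82923178],
       [ 0.        ,  0.        ,  0.        ,  1.        ]])}
{'fx': 431.32840781386875, 'fy': 431.32840781386875, 'cx': 318.8891172909688, 'cy': 236.44804133381982, 'tool_from_camera': array([[-1.56549804e-05,  9.44300602e-01,  3.29084143e-01,
        -8.52019713e-02],
       [ 2.26604710e-04, -3.29084131e-01,  9.44300579e-01,
        -1.17229326e-01],
       [ 9.99999974e-01,  8.93550237e-05, -2.08831158e-04,
         5.81964764e-04],
       [ 0.00000000e+00,  0.00000000e+00,  0.00000000e+00,
         1.00000000e+00]])}
```

View pics/top0.png

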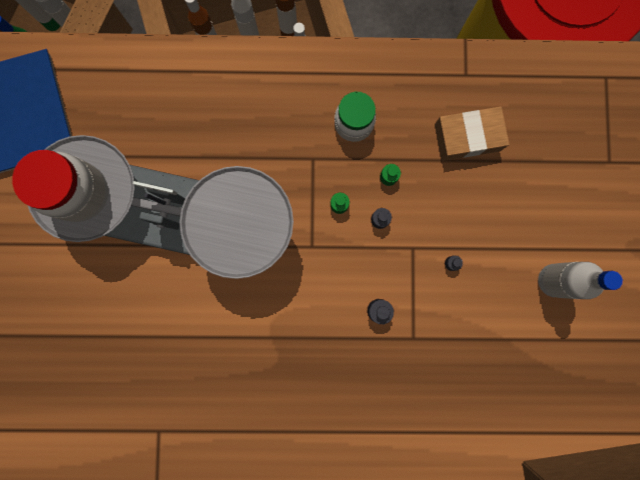

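View pics/side0.png

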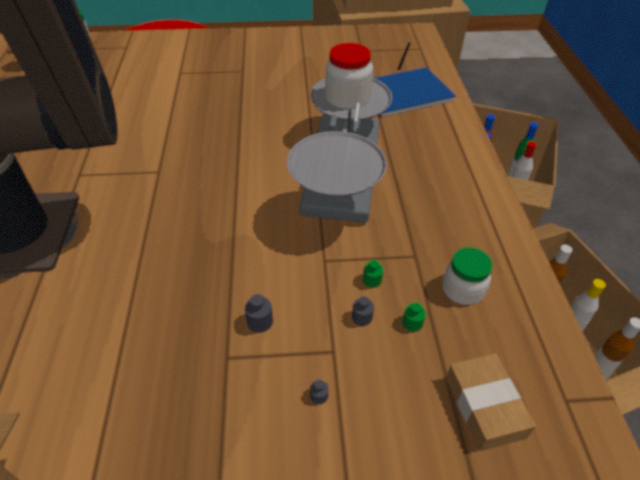

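The top view shows three dark weights at about (381,312), (381,218) and (454,263). There are green look-alikes at (340,203) and (391,175), and the empty pan is at (237,222). By size, 500 = (381,312), 200 = (381,218) and 100 = (454,263). I'll check this with measurements and a crop.

```bash
cat > h.py <<'E'
import numpy as np,cv2
def pts(d,p,mask=None):
    v,u=np.mgrid[0:480,0:640]
    P=np.stack([(u-p['cx'])/p['fx']*d,(v-p['cy'])/p['fy']*d,d],-1)
    T=p['extrinsics']; return P@T[:3,:3].T+T[:3,3]
E
python3 - <<'E'
from plant import ctrl
from h import *
im=cv2.imread('pics/top0.png')
for n in("top","side"):
    d=np.load(f'pics/{n}0.npy');P=pts(d,ctrl.camera_params(n))
    im=cv2.imread(f'pics/{n}0.png').astype(int)
    seeds={"top":[(381,312),(381,218),(454,263),(340,203),(391,175)],"side":[(259,315),(362,312),(319,392),(372,275),(414,318)]}[n]
    for (u,v) in seeds:
        m=np.zeros(d.shape,bool);m[v-25:v+26,u-25:u+26]=1
        m&=(P[...,2]>0.008)&(d>0)
        c=cv2.connectedComponents(m.astype(np.uint8))[1];m=c==c[v,u]
        Q=P[m];zt=np.percentile(Q[:,2],98)
        K=Q[Q[:,2]>zt-0.004]; 
        print(n,(u,v),"zmax",zt.round(4),"knob",np.round((K.max(0)+K.min(0))/2,4),"ext",np.round(np.ptp(Q,0),3),"mid",np.round((Q.max(0)+Q.min(0))/2,4))
    uv={"top":(237,222),"side":(337,165)}[n]
    z0=P[uv[1],uv[0]][2]
    m=(abs(P[...,2]-z0)<.004); c=cv2.connectedComponents(m.astype(np.uint8))[1];m=c==c[uv[1],uv[0]]
    m=(np.abs(P[...,2]-z0)<.012)&(d>0); c=cv2.connectedComponents(m.astype(np.uint8))[1];m=c==c[uv[1],uv[0]];Q=P[m]
    print("pan z",z0,Q.min(0),Q.max(0),(Q.min(0)+Q.max(0))/2)
im=cv2.imread('pics/top0.png')[150:340,310:490];cv2.imwrite('pics/crop.png',cv2.resize(im,None,fx=3,fy=3))
E
```

```text
top (381, 312) zmax 0.0618 knob [ 0.4499 -0.2231  0.0607] ext [0.04  0.04  0.054] mid [ 0.4501 -0.2228  0.0362]
top (381, 218) zmax 0.0478 knob [ 0.612  -0.2259  0.0465] ext [0.032 0.032 0.04 ] mid [ 0.6112 -0.2252  0.0289]
top (454, 263) zmax 0.0374 knob [ 0.5343 -0.3543  0.0359] ext [0.026 0.026 0.03 ] mid [ 0.534  -0.3538  0.0232]
top (340, 203) zmax 0.0481 knob [ 0.6379 -0.1526  0.0466] ext [0.034 0.032 0.04 ] mid [ 0.638  -0.1525  0.0288]
top (391, 175) zmax 0.0482 knob [ 0.6901 -0.2418  0.0473] ext [0.032 0.032 0.042] mid [ 0.6893 -0.2414  0.0295]
pan z 0.12584608839140077 [ 0.50332349 -0.07693013  0.12093788] [0.67395243 0.09389252 0.13555285] [0.58863796 0.0084812  0.12824536]
side (259, 315) zmax 0.0602 knob [ 0.4479 -0.2237  0.0588] ext [0.041 0.039 0.053] mid [ 0.448  -0.226   0.0347]
side (362, 312) zmax 0.0461 knob [ 0.6098 -0.2258  0.045 ] ext [0.033 0.032 0.04 ] mid [ 0.6101 -0.2273  0.0278]
side (319, 392) zmax 0.0366 knob [ 0.5325 -0.3545  0.0351] ext [0.026 0.025 0.029] mid [ 0.5326 -0.3561  0.0228]
side (372, 275) zmax 0.046 knob [ 0.6364 -0.1527  0.0447] ext [0.033 0.032 0.039] mid [ 0.636  -0.155   0.0277]
side (414, 318) zmax 0.0464 knob [ 0.6885 -0.242   0.0457] ext [0.033 0.032 0.04 ] mid [ 0.6881 -0.2437  0.0287]
pan z 0.12501011693803654 [ 0.50193445 -0.07868334  0.12077092] [0.67212045 0.09518917 0.13303174] [0.58702745 0.00825292 0.12690133]
```

View pics/crop.png

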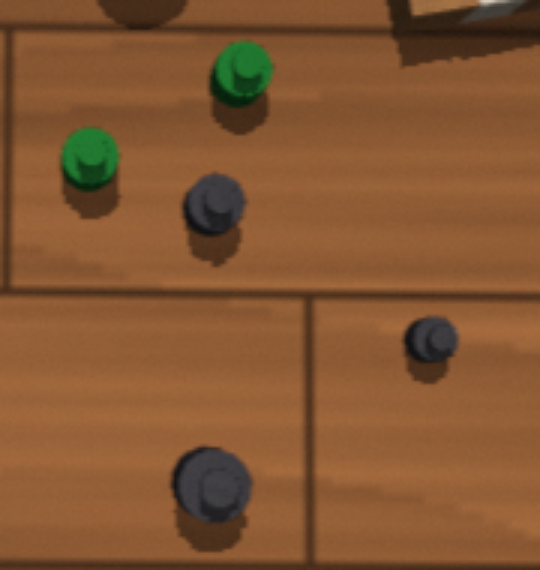

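The crop shows 500 lower left, 200 below the greens and 100 at right. The measured heights of 60, 46 and 36 mm match the description, and the pan floor reads 0.125 m. Next I'll work out the first move.

```bash
cat > go.py <<'E'
import sys
from plant import ctrl
from h import *
from scipy.spatial.transform import Rotation as R
# usage: go.py x y z_grasp jawdeg   (grasp point = TCP + 6mm along tool y)
s=ctrl.get_state();r=R.from_quat(s['tcp_rot']);M=r.as_matrix()
print("t",round(s['time'],2),"tcp",s['eef_pos'].round(4),"grasp",(s['eef_pos']+.006*M[:,1]).round(4),"y",M[:,1].round(3),"zdir deg",round(np.degrees(np.arctan2(M[1,2],M[0,2])),1),"open",round(s['opening'],3),"F",s['contact_force'].round(1),"q",s['qpos'].round(2))
if len(sys.argv)>4:
    x,y,z,a=map(float,sys.argv[1:5])
    c=np.degrees(np.arctan2(M[1,2],M[0,2])); da=(a-c+90)%180-90; a=np.radians(c+da)
    zt=np.array([np.cos(a),np.sin(a),0]);yt=np.array([0,0,-1.]);T=np.stack([np.cross(yt,zt),yt,zt],1)
    tgt=np.array([x,y,z])+[0,0,.006]
    d=tgt-s['eef_pos']
    print("turn",round(da,1),"rotvec units",(( r.inv()*R.from_matrix(T)).as_rotvec()/np.radians(30)).round(3))
    print("travel units now-axes",(M.T@d/.3).round(3)," in target-axes",(T.T@d/.3).round(3), "dist",np.linalg.norm(d).round(3))
E
python3 go.py 0.4488 -0.2235 0.16 0; python3 go.py 0.4488 -0.2235 0.16 90
```

```text
t 0.1 tcp [ 0.1986 -0.6445  0.255 ] grasp [ 0.1986 -0.6445  0.249 ] y [-0.     0.002 -1.   ] zdir deg -72.9 open 0.999 F [-0.3 -0.3 -0.6] q [-1.42  0.29  1.58 -0.    1.28 -0.15]
turn 72.9 rotvec units [ 0.003 -2.429 -0.003]
travel units now-axes [-1.21   0.3   -1.095]  in target-axes [-1.403  0.297  0.834] dist 0.498
t 0.1 tcp [ 0.1986 -0.6445  0.255 ] grasp [ 0.1986 -0.6445  0.249 ] y [-0.     0.002 -1.   ] zdir deg -72.9 open 0.999 F [-0.3 -0.3 -0.6] q [-1.42  0.29  1.58 -0.    1.28 -0.15]
turn -17.1 rotvec units [0.004 0.571 0.   ]
travel units now-axes [-1.21   0.3   -1.095]  in target-axes [-0.834  0.297 -1.403] dist 0.498
```

Emit:
arm_command:
  steps:
    - {"hand": 1,"travel": [0,0,0],"rotation": [0,0.29,0]}
    - {"hand": 1,"travel": [0,0,0],"rotation": [0,0.29,0]}
    - {"hand": 1,"travel": [-0.1,0,-0.17],"rotation": [0,0,0]}
    - {"hand": 1,"travel": [-0.1,0,-0.17],"rotation": [0,0,0]}
    - {"hand": 1,"travel": [-0.1,0,-0.17],"rotation": [0,0,0]}
    - {"hand": 1,"travel": [-0.1,0,-0.17],"rotation": [0,0,0]}
    - {"hand": 1,"travel": [-0.1,0,-0.17],"rotation": [0,0,0]}
    - {"hand": 1,"travel": [-0.1,0,-0.17],"rotation": [0,0,0]}
    - {"hand": 1,"travel": [-0.1,0,-0.17],"rotation": [0,0,0]}
  grip_force: 60

```text
time: 1.23
eef_pos: [0.4172, -0.2816, 0.2508]
tcp_rot: [0.008, 0.711, -0.703, -0.009]
contact_force: [0.2, -0.3, 0.1]
opening: 1.0
```

```bash
python3 go.py 0.4485 -0.2235 0.12 90
```

```text
t 1.23 tcp [ 0.4172 -0.2816  0.2508] grasp [ 0.4171 -0.2816  0.2448] y [-0.002  0.011 -1.   ] zdir deg -91.4 open 1.0 F [ 0.2 -0.3  0.1] q [-0.8  -0.09  1.99  0.01  1.25  0.79]
turn 1.4 rotvec units [ 0.021 -0.046  0.004]
travel units now-axes [-0.101  0.418 -0.192]  in target-axes [-0.104  0.416 -0.194] dist 0.141
```

Emit:
arm_command:
  steps:
    - {"hand": 1,"travel": [-0.1,0,-0.19],"rotation": [0.02,-0.04,0]}
    - {"hand": 1,"travel": [0,0.15,0],"rotation": [0,0,0]}
    - {"hand": 1,"travel": [0,0.15,0],"rotation": [0,0,0]}
    - {"hand": 1,"travel": [0,0.1,0],"rotation": [0,0,0]}

```text
time: 1.72
eef_pos: [0.4509, -0.2227, 0.1312]
tcp_rot: [0.001, -0.706, 0.709, -0.004]
contact_force: [-0.4, -0.0, 0.0]
opening: 0.998
```

```bash
python3 go.py 0.4485 -0.2235 0.03 90; python3 - <<'E'
from plant import ctrl
from h import *
from scipy.spatial.transform import Rotation as R
s=ctrl.get_state()
im,d=ctrl.read_camera("wrist");cv2.imwrite("pics/w1.png",im)
p=dict(ctrl.camera_params("wrist"));T=np.eye(4);T[:3,:3]=R.from_quat(s['tcp_rot']).as_matrix();T[:3,3]=s['eef_pos'];p['extrinsics']=T@p['tool_from_camera']
P=pts(d,p);m=(d>0)&(P[...,2]>.052)&(P[...,2]<.065)&(abs(P[...,0]-.449)<.03)&(abs(P[...,1]+.2235)<.03)
Q=P[m];print(len(Q),(Q.min(0)+Q.max(0))/2,np.ptp(Q,0))
E
```

```text
t 1.73 tcp [ 0.4509 -0.2227  0.1312] grasp [ 0.4509 -0.2227  0.1252] y [ 0.005 -0.004 -1.   ] zdir deg -89.6 open 0.998 F [-0.4 -0.   0. ] q [-0.66  0.05  2.1  -0.    0.99  0.9 ]
turn -0.4 rotvec units [-0.008  0.014 -0.009]
travel units now-axes [0.009 0.317 0.001]  in target-axes [0.008 0.317 0.003] dist 0.095
1590 [ 0.44996595 -0.22346012  0.05732706] [0.02203868 0.0214039  0.00892765]
```

View pics/w1.png

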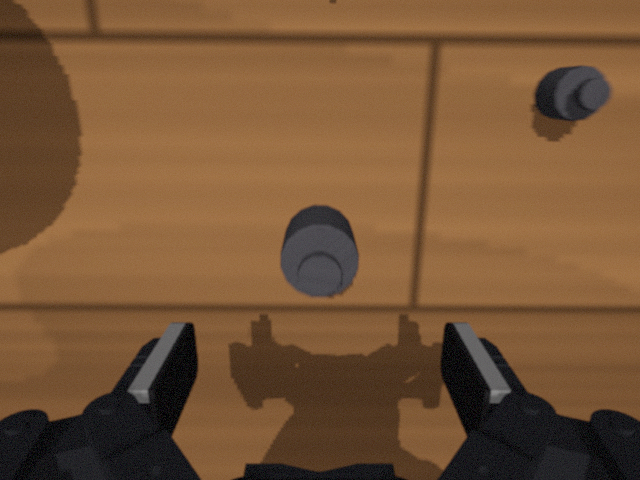

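The wrist view shows the 500 g weight centred between the pads, with its knob at (320,272) px and 0.450, -0.2235 in the world. I'll go down and grip it.

Emit:
arm_command:
  steps:
    - {"hand": 1,"travel": [0.004,0.15,0.001],"rotation": [-0.008,0.014,-0.009]}
    - {"hand": 1,"travel": [0,0.1,0],"rotation": [0,0,0]}
    - {"hand": 1,"travel": [0,0.05,0],"rotation": [0,0,0]}
    - {"hand": 1,"travel": [0,0.01,0],"rotation": [0,0,0]}

```text
time: 2.28
eef_pos: [0.4477, -0.2218, 0.0329]
tcp_rot: [-0.002, 0.709, -0.706, -0.002]
contact_force: [-0.1, 0.2, 0.9]
opening: 1.005
```

```bash
python3 go.py 0.4495 -0.2235 0.032 90
```

```text
t 2.27 tcp [ 0.4477 -0.2218  0.0329] grasp [ 0.4477 -0.2218  0.0269] y [-0.006  0.004 -1.   ] zdir deg -90.0 open 1.005 F [-0.1  0.2  0.9] q [-0.66  0.22  2.13 -0.    0.8   0.91]
turn 0.0 rotvec units [ 0.008 -0.001  0.011]
travel units now-axes [-0.006 -0.017  0.005]  in target-axes [-0.006 -0.017  0.006] dist 0.006
```

Emit:
arm_command:
  steps:
    - {"hand": 1,"travel": [-0.006,-0.02,0.005],"rotation": [0.008,0,0.011]}
    - {"hand": 0,"travel": [0,0,0],"rotation": [0,0,0]}
    - {"hand": 0,"travel": [0,0,0],"rotation": [0,0,0]}
    - {"hand": 0,"travel": [0,0,0],"rotation": [0,0,0]}
    - {"hand": 0,"travel": [0,0,0],"rotation": [0,0,0]}
    - {"hand": 0,"travel": [0,0,0],"rotation": [0,0,0]}
    - {"hand": 0,"travel": [0,0,0],"rotation": [0,0,0]}
    - {"hand": 0,"travel": [0,0,0],"rotation": [0,0,0]}

```text
time: 3.28
eef_pos: [0.4523, -0.2253, 0.0437]
tcp_rot: [-0.003, -0.705, 0.709, -0.002]
contact_force: [0.4, -0.2, 0.3]
opening: 0.473
```

```bash
python3 go.py 0.55 0.008 0.19 90
```

```text
t 3.27 tcp [ 0.4523 -0.2253  0.0437] grasp [ 0.4523 -0.2253  0.0377] y [ 0.007 -0.005 -1.   ] zdir deg -90.0 open 0.473 F [ 0.4 -0.2  0.3] q [-0.66  0.2   2.12  0.    0.81  0.91]
turn 0.0 rotvec units [-0.01  -0.002 -0.013]
travel units now-axes [-0.329 -0.509 -0.775]  in target-axes [-0.326 -0.508 -0.778] dist 0.295
```

Emit:
arm_command:
  steps:
    - {"hand": 0,"travel": [0,-0.1,0],"rotation": [-0.01,0,-0.013]}
    - {"hand": 0,"travel": [0,-0.2,0],"rotation": [0,0,0]}
    - {"hand": 0,"travel": [0,-0.2,0],"rotation": [0,0,0]}
    - {"hand": 0,"travel": [0,-0.08,0],"rotation": [0,0,0]}
    - {"hand": 0,"travel": [0,0,0],"rotation": [0,0,0]}

```text
time: 3.9
eef_pos: [0.4475, -0.2222, 0.2141]
tcp_rot: [-0.005, 0.711, -0.703, -0.005]
contact_force: [0.4, -0.5, -5.5]
opening: 0.47
```

```bash
python3 go.py 0.553 0.008 0.195 90;python3 - <<'E'
from plant import ctrl
from h import *
im,d=ctrl.read_camera("side");cv2.imwrite("pics/s1.png",im)
im,d=ctrl.read_camera("wrist");cv2.imwrite("pics/w2.png",im)
E
```

```text
t 3.9 tcp [ 0.4475 -0.2222  0.2141] grasp [ 0.4474 -0.2221  0.2081] y [-0.015  0.01  -1.   ] zdir deg -90.0 open 0.47 F [ 0.4 -0.5 -5.5] q [-0.66 -0.06  2.03 -0.    1.18  0.91]
turn 0.0 rotvec units [ 0.02  -0.001  0.028]
travel units now-axes [-0.352  0.046 -0.767]  in target-axes [-0.352  0.044 -0.767] dist 0.254
```

View pics/s1.png

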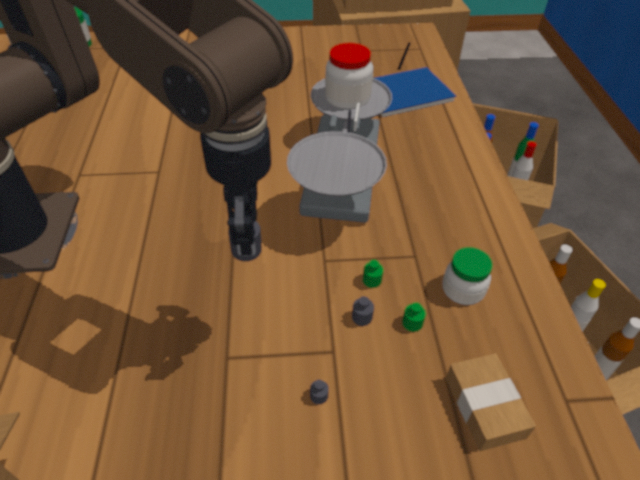

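View pics/w2.png

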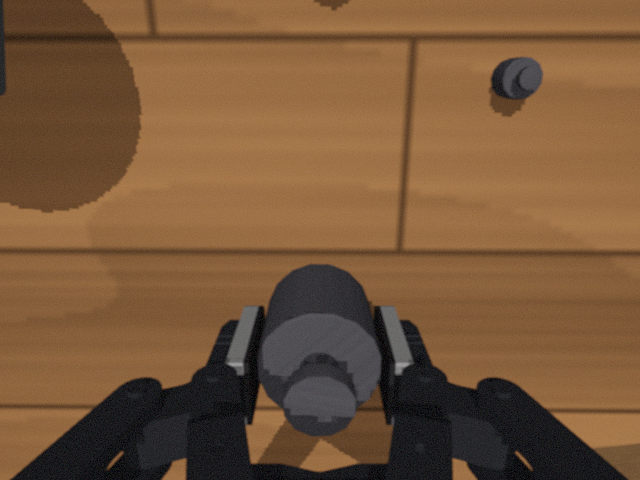

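The 500 g weight is lifted and hanging upright, with about 5 N at the wrist. Now over to the pan.

Emit:
arm_command:
  steps:
    - {"hand": 0,"travel": [-0.07,0,-0.155],"rotation": [0.02,0,0.028]}
    - {"hand": 0,"travel": [-0.07,0,-0.155],"rotation": [0,0,0]}
    - {"hand": 0,"travel": [-0.07,0,-0.155],"rotation": [0,0,0]}
    - {"hand": 0,"travel": [-0.07,0,-0.155],"rotation": [0,0,0]}
    - {"hand": 0,"travel": [-0.07,0,-0.155],"rotation": [0,0,0]}
    - {"hand": 0,"travel": [0,0,0],"rotation": [0,0,0]}

```text
time: 4.75
eef_pos: [0.5461, 0.0192, 0.1919]
tcp_rot: [-0.01, 0.711, -0.703, -0.014]
contact_force: [-0.4, -0.9, -4.8]
opening: 0.474
```

```bash
python3 go.py 0.553 0.008 0.175 90
```

```text
t 4.75 tcp [0.5461 0.0192 0.1919] grasp [0.5459 0.0192 0.1859] y [-0.034  0.012 -0.999] zdir deg -90.3 open 0.474 F [-0.4 -0.9 -4.8] q [-0.15  0.08  1.93  0.01  1.16  1.42]
turn 0.3 rotvec units [ 0.022 -0.01   0.065]
travel units now-axes [-0.024  0.035  0.038]  in target-axes [-0.023  0.036  0.037] dist 0.017
```

Emit:
arm_command:
  steps:
    - {"hand": 0,"travel": [-0.024,0,0.038],"rotation": [0.022,-0.01,0.065]}
    - {"hand": 0,"travel": [0,0,0],"rotation": [0,0,0]}

```text
time: 5.0
eef_pos: [0.5513, 0.0065, 0.1869]
tcp_rot: [0.002, -0.707, 0.707, 0.002]
contact_force: [0.6, -0.3, -5.7]
opening: 0.468
```

```bash
python3 go.py 0.553 0.008 0.165 90
```

```text
t 5.0 tcp [0.5513 0.0065 0.1869] grasp [0.5513 0.0065 0.1809] y [-0.006 -0.001 -1.   ] zdir deg -90.0 open 0.468 F [ 0.6 -0.3 -5.7] q [-0.17  0.09  1.94 -0.    1.12  1.4 ]
turn -0.0 rotvec units [-0.001  0.001  0.011]
travel units now-axes [-0.006  0.053 -0.005]  in target-axes [-0.006  0.053 -0.005] dist 0.016
```

Emit:
arm_command:
  steps:
    - {"hand": 0,"travel": [-0.005,0.02,-0.004],"rotation": [0,0,0.011]}
    - {"hand": 0,"travel": [0,0.012,0],"rotation": [0,0,0]}

```text
time: 5.25
eef_pos: [0.5522, 0.0057, 0.1763]
tcp_rot: [-0.001, -0.707, 0.707, 0.001]
contact_force: [-0.7, 0.7, -5.3]
opening: 0.471
```

```bash
python3 go.py 0.553 0.008 0.162 90;python3 - <<'E'
from plant import ctrl
from h import *
im,d=ctrl.read_camera("side");cv2.imwrite("pics/s2.png",cv2.resize(im[60:300,180:460],None,fx=2.5,fy=2.5))
E
```

```text
t 5.25 tcp [0.5522 0.0057 0.1763] grasp [0.5522 0.0057 0.1703] y [-0.    -0.001 -1.   ] zdir deg -90.2 open 0.471 F [-0.7  0.7 -5.3] q [-0.17  0.1   1.95 -0.    1.1   1.4 ]
turn 0.2 rotvec units [-0.001 -0.005  0.001]
travel units now-axes [-0.003  0.028 -0.008]  in target-axes [-0.003  0.028 -0.008] dist 0.009
```

View pics/s2.png

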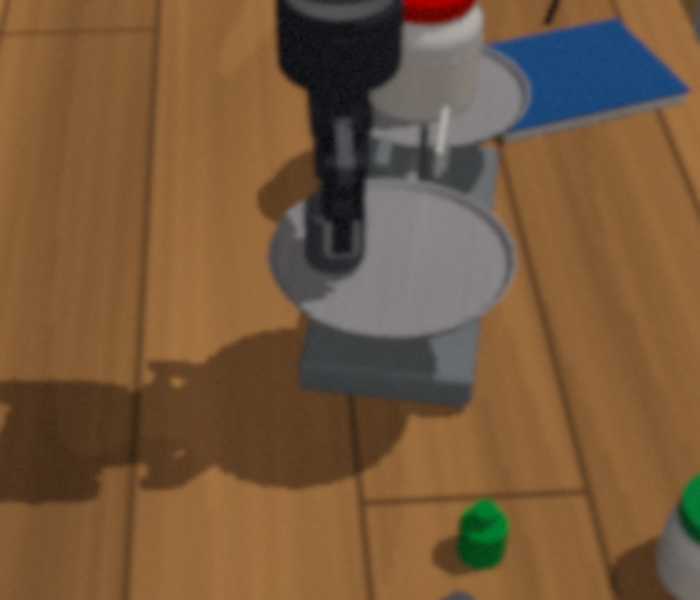

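The side view shows the weight over the near-left part of the pan, at about (335,260) in the crop and just above the floor. I'll lower it in small steps until it touches.

Emit:
arm_command:
  steps:
    - {"hand": 0,"travel": [-0.003,0.008,-0.006],"rotation": [0,0,0]}
    - {"hand": 0,"travel": [0,0.006,0],"rotation": [0,0,0]}

```text
time: 5.55
eef_pos: [0.5531, 0.0073, 0.1718]
tcp_rot: [-0.001, -0.707, 0.707, 0.001]
contact_force: [0.0, -0.5, -4.9]
opening: 0.474
```

Emit:
arm_command:
  steps:
    - {"hand": 0,"travel": [0,0.009,0],"rotation": [0,0,0]}

```text
time: 5.68
eef_pos: [0.5533, 0.0073, 0.1693]
tcp_rot: [-0.001, -0.707, 0.707, 0.001]
contact_force: [-2.9, 0.0, 0.5]
opening: 0.467
```

Emit:
arm_command:
  steps:
    - {"hand": 0,"travel": [0,0.007,0],"rotation": [0,0,0]}

```text
time: 5.8
eef_pos: [0.5534, 0.0073, 0.1682]
tcp_rot: [-0.001, -0.707, 0.707, 0.001]
contact_force: [-3.6, 0.6, 1.3]
opening: 0.47
```

Emit:
arm_command:
  steps:
    - {"hand": 0,"travel": [0,0.006,0],"rotation": [0,0,0]}

```text
time: 5.92
eef_pos: [0.5534, 0.0073, 0.1672]
tcp_rot: [-0.001, -0.707, 0.708, 0.001]
contact_force: [-4.2, -0.4, 0.9]
opening: 0.472
```

Contact came at the expected height and the pan has taken the load. Release.

Emit:
arm_command:
  steps:
    - {"hand": 0.75,"travel": [0,0,0],"rotation": [0,0,0]}
    - {"hand": 0.75,"travel": [0,0,0],"rotation": [0,0,0]}
    - {"hand": 0.75,"travel": [0,0,0],"rotation": [0,0,0]}
    - {"hand": 0.75,"travel": [0,-0.03,0],"rotation": [0,0,0]}
    - {"hand": 0.75,"travel": [0,-0.1,0],"rotation": [0,0,0]}
    - {"hand": 0.75,"travel": [0,-0.15,0],"rotation": [0,0,0]}
    - {"hand": 0.75,"travel": [0,-0.1,0],"rotation": [0,0,0]}

```text
time: 6.8
eef_pos: [0.5541, 0.0074, 0.2852]
tcp_rot: [-0.002, -0.707, 0.708, -0.0]
contact_force: [0.6, -0.5, -0.5]
opening: 0.747
```

```bash
python3 go.py 0.6105 -0.2258 0.14 119;python3 - <<'E'
from plant import ctrl
from h import *
im,d=ctrl.read_camera("side");cv2.imwrite("pics/s3.png",im)
P=pts(d,ctrl.camera_params("side"));print(P[170,360],P[185,345])
E
```

```text
t 6.8 tcp [0.5541 0.0074 0.2852] grasp [0.5541 0.0074 0.2792] y [ 0.003 -0.001 -1.   ] zdir deg -90.2 open 0.747 F [ 0.6 -0.5 -0.5] q [-0.17 -0.    1.85 -0.    1.3   1.4 ]
turn 29.2 rotvec units [-0.004 -0.972 -0.005]
travel units now-axes [-0.189  0.466  0.776]  in target-axes [0.212 0.464 0.771] dist 0.277
[ 0.62533379 -0.01262611  0.12472561] [ 0.59584716 -0.0499117   0.12531792]
```

View pics/s3.png

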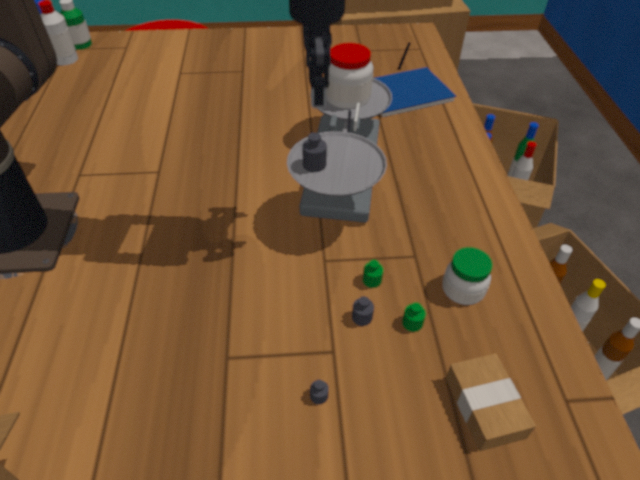

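The 500 g weight stands upright in the pan at about (315,155) px, and the pan is still at 0.125 m, as it should be with 500 < 700. Next is the 200 g weight, with the jaws turned 29° to clear the greens.

Emit:
arm_command:
  steps:
    - {"hand": 0.85,"travel": [0,0,0],"rotation": [0,-0.33,0]}
    - {"hand": 0.85,"travel": [0,0,0],"rotation": [0,-0.33,0]}
    - {"hand": 0.85,"travel": [0,0,0],"rotation": [0,-0.31,0]}
    - {"hand": 0.85,"travel": [0.05,0,0.19],"rotation": [0,0,0]}
    - {"hand": 0.85,"travel": [0.05,0,0.19],"rotation": [0,0,0]}
    - {"hand": 0.85,"travel": [0.05,0,0.19],"rotation": [0,0,0]}
    - {"hand": 0.85,"travel": [0.05,0,0.19],"rotation": [0,0,0]}
    - {"hand": 0.85,"travel": [0,0.15,0],"rotation": [0,0,0]}
    - {"hand": 0.85,"travel": [0,0.15,0],"rotation": [0,0,0]}

```text
time: 7.98
eef_pos: [0.6261, -0.2293, 0.2103]
tcp_rot: [0.173, -0.676, 0.689, -0.193]
contact_force: [-0.4, 1.0, -0.4]
opening: 0.853
```

```bash
python3 go.py 0.6105 -0.2258 0.11 119
```

```text
t 7.97 tcp [ 0.6261 -0.2293  0.2103] grasp [ 0.6263 -0.2294  0.2043] y [ 0.032 -0.01  -0.999] zdir deg -60.0 open 0.853 F [-0.4  1.  -0.4] q [-0.51  0.29  1.66  0.01  1.16  0.54]
turn -1.0 rotvec units [-0.047  0.035 -0.044]
travel units now-axes [ 0.046  0.312 -0.044]  in target-axes [ 0.04   0.314 -0.035] dist 0.096
```

Emit:
arm_command:
  steps:
    - {"hand": 0.85,"travel": [0.044,0,-0.042],"rotation": [-0.047,0.035,-0.044]}
    - {"hand": 0.85,"travel": [0,0.15,0],"rotation": [0,0,0]}
    - {"hand": 0.85,"travel": [0,0.15,0],"rotation": [0,0,0]}

```text
time: 8.35
eef_pos: [0.6081, -0.2256, 0.1225]
tcp_rot: [0.176, -0.684, 0.686, -0.177]
contact_force: [-0.8, -0.1, 0.2]
opening: 0.848
```

```bash
python3 go.py 0.6105 -0.2258 0.025 119; python3 - <<'E'
from plant import ctrl
from h import *
from scipy.spatial.transform import Rotation as R
s=ctrl.get_state()
im,d=ctrl.read_camera("wrist");cv2.imwrite("pics/w3.png",im)
p=dict(ctrl.camera_params("wrist"));T=np.eye(4);T[:3,:3]=R.from_quat(s['tcp_rot']).as_matrix();T[:3,3]=s['eef_pos'];p['extrinsics']=T@p['tool_from_camera']
P=pts(d,p);m=(d>0)&(P[...,2]>.038)&(P[...,2]<.055)&(abs(P[...,0]-.611)<.025)&(abs(P[...,1]+.2255)<.025)
Q=P[m];print(len(Q),(Q.min(0)+Q.max(0))/2,np.ptp(Q,0))
E
```

```text
t 8.35 tcp [ 0.6081 -0.2256  0.1225] grasp [ 0.6081 -0.2257  0.1165] y [ 0.002 -0.002 -1.   ] zdir deg -61.1 open 0.848 F [-0.8 -0.1  0.2] q [-0.51  0.36  1.74 -0.    1.04  0.56]
turn 0.1 rotvec units [-0.005 -0.004 -0.001]
travel units now-axes [-0.007  0.305  0.004]  in target-axes [-0.007  0.305  0.004] dist 0.092
1064 [ 0.61230564 -0.2256142   0.0433829 ] [0.01753186 0.01760844 0.00835805]
```

View pics/w3.png

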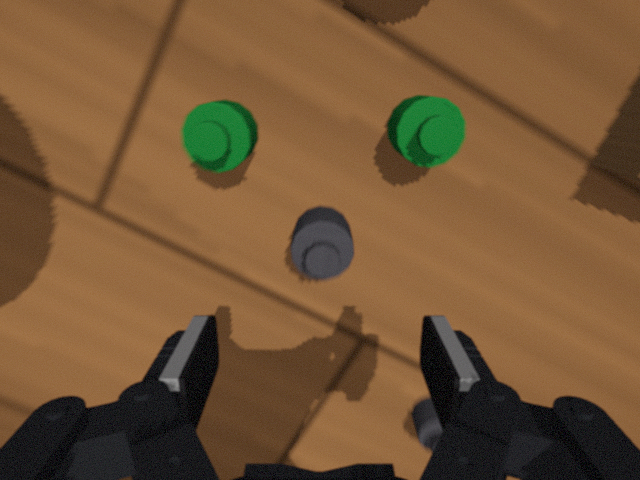

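The 200 g weight is centred at (321,255) px, and the greens at (215,135) and (430,130) are clear of the fingers. Going down.

Emit:
arm_command:
  steps:
    - {"hand": 0.85,"travel": [-0.009,0.14,0.005],"rotation": [-0.005,0,0]}
    - {"hand": 0.85,"travel": [0,0.1,0],"rotation": [0,0,0]}
    - {"hand": 0.85,"travel": [0,0.04,0],"rotation": [0,0,0]}

```text
time: 8.78
eef_pos: [0.6106, -0.225, 0.0384]
tcp_rot: [-0.177, 0.685, -0.684, 0.176]
contact_force: [0.1, 0.9, 0.4]
opening: 0.847
```

```bash
python3 go.py 0.6115 -0.2257 0.026 119
```

```text
t 8.78 tcp [ 0.6106 -0.225   0.0384] grasp [ 0.6106 -0.2249  0.0324] y [-0.002  0.001 -1.   ] zdir deg -61.1 open 0.847 F [0.1 0.9 0.4] q [-0.51  0.48  1.75  0.    0.91  0.56]
turn 0.1 rotvec units [ 0.003 -0.004  0.002]
travel units now-axes [-0.001  0.021  0.004]  in target-axes [-0.001  0.021  0.004] dist 0.007
```

Emit:
arm_command:
  steps:
    - {"hand": 0.85,"travel": [-0.001,0.022,0.004],"rotation": [0,0,0]}
    - {"hand": 0.85,"travel": [0,0,0],"rotation": [0,0,0]}
    - {"hand": 0,"travel": [0,0,0],"rotation": [0,0,0]}
    - {"hand": 0,"travel": [0,0,0],"rotation": [0,0,0]}
    - {"hand": 0,"travel": [0,0,0],"rotation": [0,0,0]}
    - {"hand": 0,"travel": [0,0,0],"rotation": [0,0,0]}
    - {"hand": 0,"travel": [0,0,0],"rotation": [0,0,0]}
    - {"hand": 0,"travel": [0,0,0],"rotation": [0,0,0]}
  grip_force: 50

```text
time: 9.78
eef_pos: [0.6146, -0.2273, 0.0383]
tcp_rot: [0.175, -0.683, 0.686, -0.178]
contact_force: [0.4, 0.4, 0.1]
opening: 0.377
```

```bash
python3 go.py 0.623 0.008 0.2 90
```

```text
t 9.78 tcp [ 0.6146 -0.2273  0.0383] grasp [ 0.6146 -0.2273  0.0323] y [ 0.006 -0.003 -1.   ] zdir deg -61.1 open 0.377 F [0.4 0.4 0.1] q [-0.51  0.49  1.75  0.    0.9   0.56]
turn -28.9 rotvec units [-0.008  0.962 -0.009]
travel units now-axes [-0.405 -0.561 -0.67 ]  in target-axes [-0.028 -0.559 -0.784] dist 0.289
```

Emit:
arm_command:
  steps:
    - {"hand": 0,"travel": [0,-0.1,0],"rotation": [-0.008,0,-0.009]}
    - {"hand": 0,"travel": [0,-0.2,0],"rotation": [0,0,0]}
    - {"hand": 0,"travel": [0,-0.2,0],"rotation": [0,0,0]}
    - {"hand": 0,"travel": [0,-0.12,0],"rotation": [0,0,0]}
    - {"hand": 0,"travel": [0,0,0],"rotation": [0,0.32,0]}
    - {"hand": 0,"travel": [0,0,0],"rotation": [0,0.32,0]}
    - {"hand": 0,"travel": [0,0,0],"rotation": [0,0.32,0]}

```text
time: 10.65
eef_pos: [0.612, -0.2259, 0.2247]
tcp_rot: [0.002, 0.708, -0.706, -0.009]
contact_force: [-1.3, 0.0, -1.1]
opening: 0.374
```

```bash
python3 go.py 0.623 0.008 0.21 90;python3 - <<'E'
from plant import ctrl
from h import *
im,d=ctrl.read_camera("wrist");cv2.imwrite("pics/w4.png",im)
E
```

```text
t 10.65 tcp [ 0.612  -0.2259  0.2247] grasp [ 0.612  -0.2259  0.2187] y [-0.01   0.003 -1.   ] zdir deg -90.8 open 0.374 F [-1.3  0.  -1.1] q [-0.51  0.27  1.66 -0.    1.23  1.08]
turn 0.8 rotvec units [ 0.006 -0.028  0.019]
travel units now-axes [-0.025  0.031 -0.78 ]  in target-axes [-0.037  0.029 -0.78 ] dist 0.234
```

View pics/w4.png

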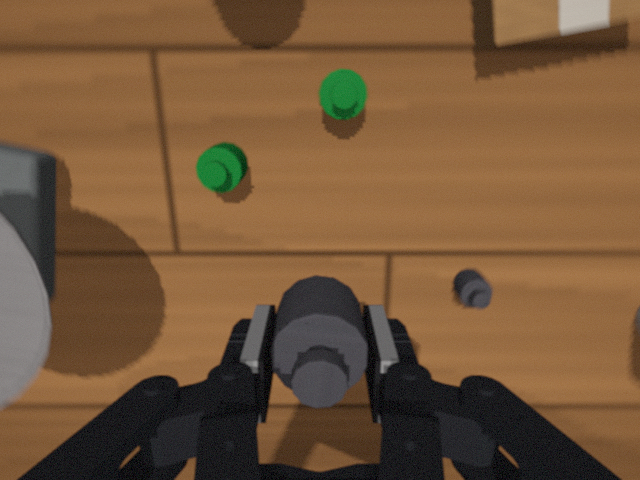

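The weight is held upright. Moving it over the pan.

Emit:
arm_command:
  steps:
    - {"hand": 0,"travel": [-0.01,-0.01,-0.16],"rotation": [0.006,-0.028,0.019]}
    - {"hand": 0,"travel": [-0.01,-0.01,-0.16],"rotation": [0,0,0]}
    - {"hand": 0,"travel": [-0.005,-0.01,-0.16],"rotation": [0,0,0]}
    - {"hand": 0,"travel": [-0.005,-0.01,-0.16],"rotation": [0,0,0]}
    - {"hand": 0,"travel": [0,0,-0.12],"rotation": [0,0,0]}
    - {"hand": 0,"travel": [0,0,0],"rotation": [0,0,0]}

```text
time: 11.45
eef_pos: [0.6194, 0.0083, 0.2318]
tcp_rot: [-0.006, 0.708, -0.706, 0.001]
contact_force: [-0.3, 0.6, -2.2]
opening: 0.377
```

```bash
python3 go.py 0.623 0.008 0.18 90
```

```text
t 11.45 tcp [0.6194 0.0083 0.2318] grasp [0.6193 0.0083 0.2258] y [-0.007  0.002 -1.   ] zdir deg -89.5 open 0.377 F [-0.3  0.6 -2.2] q [-0.15  0.19  1.74  0.    1.22  1.41]
turn -0.5 rotvec units [0.004 0.017 0.014]
travel units now-axes [-0.013  0.153  0.001]  in target-axes [-0.012  0.153  0.001] dist 0.046
```

Emit:
arm_command:
  steps:
    - {"hand": 0,"travel": [-0.012,0.06,0.001],"rotation": [0.004,0.017,0.014]}
    - {"hand": 0,"travel": [0,0.06,0],"rotation": [0,0,0]}
    - {"hand": 0,"travel": [0,0.04,0],"rotation": [0,0,0]}
    - {"hand": 0,"travel": [0,0.015,0],"rotation": [0,0,0]}

```text
time: 11.95
eef_pos: [0.6224, 0.0057, 0.176]
tcp_rot: [0.002, -0.707, 0.708, -0.0]
contact_force: [-0.3, 0.3, -1.9]
opening: 0.376
```

```bash
python3 go.py 0.623 0.008 0.16 90;python3 - <<'E'
from plant import ctrl
from h import *
im,d=ctrl.read_camera("side");cv2.imwrite("pics/s4.png",cv2.resize(im[60:300,180:460],None,fx=2.5,fy=2.5))
E
```

```text
t 11.95 tcp [0.6224 0.0057 0.176 ] grasp [0.6223 0.0057 0.17  ] y [-0.002 -0.001 -1.   ] zdir deg -89.8 open 0.376 F [-0.3  0.3 -1.9] q [-0.15  0.25  1.78 -0.    1.12  1.42]
turn -0.2 rotvec units [-0.003  0.006  0.004]
travel units now-axes [-0.002  0.033 -0.008]  in target-axes [-0.002  0.033 -0.008] dist 0.01
```

View pics/s4.png

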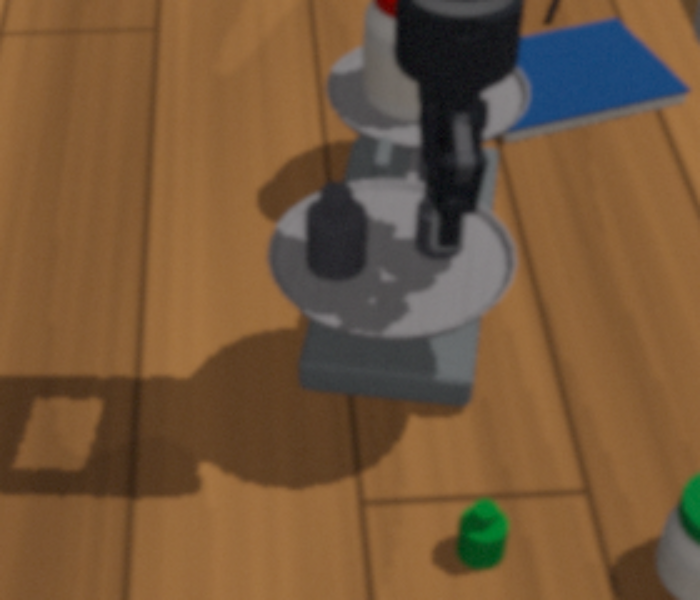

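The 500 g is at left and the 200 g hangs just above the floor at right, at about (440,245) in the crop. Lowering in fine steps.

Emit:
arm_command:
  steps:
    - {"hand": 0,"travel": [0,0.02,0],"rotation": [0,0,0]}
    - {"hand": 0,"travel": [0,0.015,0],"rotation": [0,0,0]}

```text
time: 12.25
eef_pos: [0.6229, 0.0052, 0.1657]
tcp_rot: [0.001, -0.706, 0.708, -0.001]
contact_force: [-0.1, 0.8, -3.0]
opening: 0.377
```

Emit:
arm_command:
  steps:
    - {"hand": 0,"travel": [0,0.01,0],"rotation": [0,0,0]}

```text
time: 12.38
eef_pos: [0.6231, 0.0052, 0.163]
tcp_rot: [0.001, -0.706, 0.708, -0.001]
contact_force: [-0.4, -0.3, 0.1]
opening: 0.379
```

Emit:
arm_command:
  steps:
    - {"hand": 0,"travel": [0,0.01,0],"rotation": [0,0,0]}

```text
time: 12.5
eef_pos: [0.6233, 0.0052, 0.1604]
tcp_rot: [0.001, -0.706, 0.708, -0.001]
contact_force: [-1.2, -0.1, -1.6]
opening: 0.375
```

Emit:
arm_command:
  steps:
    - {"hand": 0,"travel": [0,0.01,0],"rotation": [0,0,0]}
    - {"hand": 0,"travel": [0,0.01,0],"rotation": [0,0,0]}
    - {"hand": 0,"travel": [0,0.01,0],"rotation": [0,0,0]}
    - {"hand": 0,"travel": [0,0.005,0],"rotation": [0,0,0]}

```text
time: 13.0
eef_pos: [0.6236, 0.0052, 0.1502]
tcp_rot: [0.001, -0.706, 0.708, -0.002]
contact_force: [-1.0, 0.1, 0.1]
opening: 0.376
```

```bash
python3 go.py;python3 - <<'E'
from plant import ctrl
from h import *
for n in("side","top"):
    im,d=ctrl.read_camera(n);cv2.imwrite(f"pics/{n}5.png",cv2.resize(im[60:300,180:460],None,fx=2.5,fy=2.5) if n=="side" else im)
    P=pts(d,ctrl.camera_params(n))
    m=(d>0)&(np.hypot(P[...,0]-.588,P[...,1]-.008)<.065)&(P[...,2]>.09)&(P[...,2]<.13)
    h,e=np.histogram(P[m][:,2],np.arange(.09,.132,.002));print(n,e[h.argmax()],h)
E
```

```text
t 13.0 tcp [0.6236 0.0052 0.1502] grasp [0.6236 0.0052 0.1442] y [ 0.002 -0.002 -1.   ] zdir deg -89.8 open 0.376 F [-1.   0.1  0.1] q [-0.15  0.28  1.79 -0.    1.07  1.42]
side 0.11000000000000001 [   0    0    0    0    0    0    0    0    5  330 1214  285   37   34
   36   32   23   26   38   31    0]
top 0.11000000000000001 [  0   0   0   0   0   0   0   0   6 144 916 653  56   6   4   5   5  11
   7   3   0]
```

View pics/side5.png

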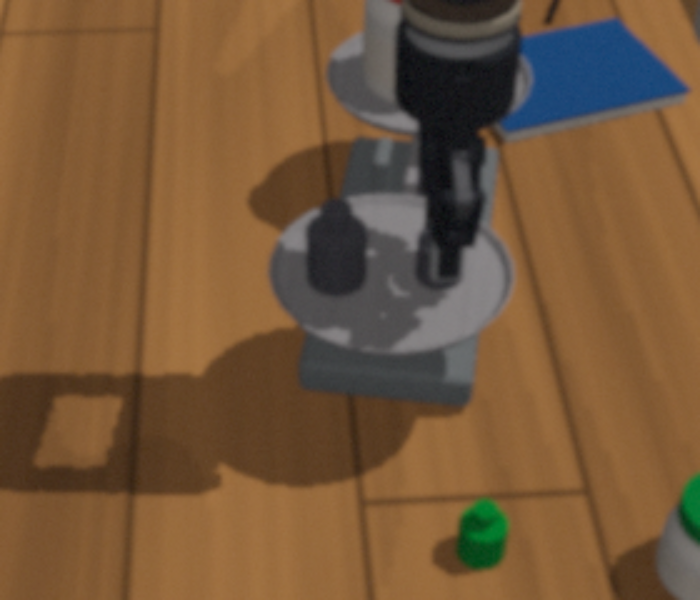

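The pan floor is now at about 0.111 m with the weight standing on it. I'll release and withdraw slowly.

Emit:
arm_command:
  steps:
    - {"hand": 0.65,"travel": [0,0,0],"rotation": [0,0,0]}
    - {"hand": 0.65,"travel": [0,0,0],"rotation": [0,0,0]}
    - {"hand": 0.65,"travel": [0,0,0],"rotation": [0,0,0]}
    - {"hand": 0.65,"travel": [0,-0.02,0],"rotation": [0,0,0]}
    - {"hand": 0.65,"travel": [0,-0.05,0],"rotation": [0,0,0]}
    - {"hand": 0.65,"travel": [0,-0.1,0],"rotation": [0,0,0]}
    - {"hand": 0.65,"travel": [0,-0.15,0],"rotation": [0,0,0]}
    - {"hand": 0.65,"travel": [0,-0.1,0.1],"rotation": [0,0,0]}
    - {"hand": 0.65,"travel": [0,0,0.2],"rotation": [0,0,0]}
    - {"hand": 0.65,"travel": [0,0,0.2],"rotation": [0,0,0]}
    - {"hand": 0.65,"travel": [0,0,0.2],"rotation": [0,0,0]}
    - {"hand": 0.65,"travel": [0,0,0],"rotation": [0,0,0]}
    - {"hand": 0.65,"travel": [0,0,0],"rotation": [0,0,0]}
    - {"hand": 0.65,"travel": [0,0,0],"rotation": [0,0,0]}
    - {"hand": 0.65,"travel": [0,0,0],"rotation": [0,0,0]}

```text
time: 14.98
eef_pos: [0.6271, -0.2073, 0.2964]
tcp_rot: [-0.004, -0.704, 0.71, -0.01]
contact_force: [0.4, 0.1, -0.2]
opening: 0.651
```

```bash
cat > chk.py <<'E'
import sys
from plant import ctrl
from h import *
for n in("side","top"):
    im,d=ctrl.read_camera(n);cv2.imwrite(f"pics/{n}{sys.argv[1]}.png",im)
    P=pts(d,ctrl.camera_params(n));r=np.hypot(P[...,0]-.588,P[...,1]-.008)
    m=(d>0)&(r<.065)&(P[...,2]>.09)&(P[...,2]<.13)
    h,e=np.histogram(P[m][:,2],np.arange(.09,.132,.002));z=e[h.argmax()]+.001;z=np.median(P[m&(abs(P[...,2]-z)<.004)][:,2]);print(n,"pan z",z)
    for x in(.553,.623):
        Q=P[(d>0)&(np.hypot(P[...,0]-x,P[...,1]-.006)<.03)&(P[...,2]>z+.008)]
        zt=np.percentile(Q[:,2],98);K=Q[Q[:,2]>zt-.004];print("  top h",zt-z,"centre",(K.max(0)+K.min(0))/2,"body mid",((Q.max(0)+Q.min(0))/2)[:2])
E
python3 go.py; python3 chk.py 6
```

```text
t 14.97 tcp [ 0.6271 -0.2073  0.2964] grasp [ 0.6272 -0.2074  0.2904] y [ 0.02  -0.008 -1.   ] zdir deg -89.5 open 0.651 F [ 0.4  0.1 -0.2] q [-0.47  0.22  1.59  0.    1.32  1.09]
side pan z 0.1091704794538787
  top h 0.06082873330885705 centre [0.54839171 0.0067458  0.16878005] body mid [0.54867233 0.00397644]
  top h 0.04661071948920223 centre [0.62040102 0.00363262 0.15453171] body mid [0.62001953 0.00134586]
top pan z 0.11003020494410487
  top h 0.061470688247918376 centre [0.55003954 0.00713288 0.17010106] body mid [0.55027617 0.00658639]
  top h 0.047757440488807784 centre [0.6222357  0.00506055 0.15650233] body mid [0.62153995 0.00426732]
```

View pics/side6.png

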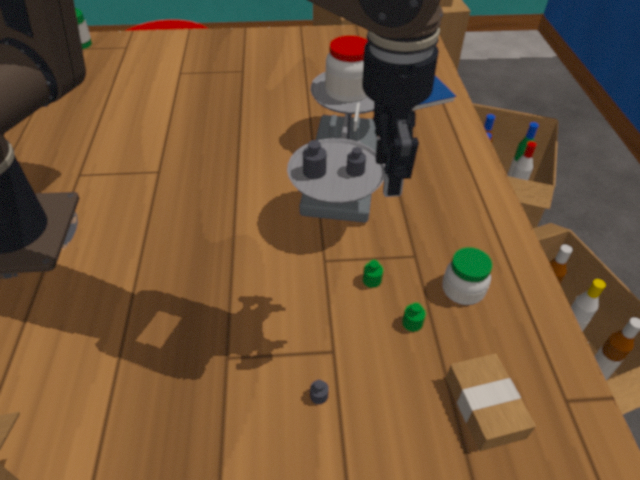

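Both weights stand upright in the pan, at (315,160) and (356,160) px, and the pan is level at 0.109–0.110 m. I'll wait a second to make sure it's at rest, then hand in.

Emit:
arm_command:
  steps:
    - {"hand": 0.65}
    - {"hand": 0.65}
    - {"hand": 0.65}
    - {"hand": 0.65}
    - {"hand": 0.65}
    - {"hand": 0.65}
    - {"hand": 0.65}
    - {"hand": 0.65}
    - {"hand": 0.65}
    - {"hand": 0.65}

```text
$.steps[0]: bad value
```

```bash
python3 go.py; python3 chk.py 7 && python3 -c "
from plant import ctrl
print(ctrl.sign_off())"
```

```text
t 15.07 tcp [ 0.6271 -0.2075  0.2963] grasp [ 0.6272 -0.2075  0.2903] y [ 0.02  -0.008 -1.   ] zdir deg -89.5 open 0.651 F [ 0.9  1.  -0.7] q [-0.47  0.22  1.59  0.    1.32  1.09]
side pan z 0.10910721896560005
  top h 0.060859574800340405 centre [0.54829203 0.00617181 0.16867219] body mid [0.54874601 0.00396837]
  top h 0.046727864643908795 centre [0.62043448 0.0049776  0.15458493] body mid [0.62016411 0.0014371 ]
top pan z 0.1099532001783094
  top h 0.0614731194224665 centre [0.54993595 0.00714957 0.17012911] body mid [0.55031289 0.00669211]
  top h 0.047298596445152885 centre [0.62169743 0.00443117 0.15596315] body mid [0.62140866 0.0042769 ]
the job is handed in; nothing more can be done
None
```

I put the 500 g and 200 g weights upright in the empty pan, the beam came to rest level, and I handed the job in at about 15 s of the 72 s allowed. Each weight was lowered until it touched the pan floor before I let go. I left the 100 g weight and the green look-alikes alone.

- **Level:** the pan floor read 0.109 m from the side camera and 0.110 m from the top camera, against a target of 0.110 m.
- **Positions:** the weights stand about 38 mm and 34 mm from the pan centre. Their tops are 61 mm and 47 mm above the floor, which matches weights standing upright.
- **Clearance:** the gripper was well clear of everything.
- **Check that failed:** the one-second wait I meant to make before handing in was refused as a badly formed command. The only sign that things were at rest is two camera readings about 0.1 s apart that agreed within 0.1 mm for the pan and about 1 mm for the weights. They were taken about a second after I let go of the last weight.

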